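# Load the reagent caddy by cap colour

## Robot

A 6-joint arm with a two-finger parallel gripper is mounted at the origin on the work surface. World frame = base frame: x ahead of the robot, y to its left, z up, the work surface at z = 0. Lengths are in m, angles in rad, forces in N, time in s.
With the tool pointing down it reaches from about 0.35 to 0.775 m from the base axis. Payload 7.3 kg.
Tool frame: the origin (TCP) lies at the very end of the fingers, on their centre line; the grasp point (between the pads) lies 19 mm behind it; z points along the fingers, y is the line along which they close (so a half turn about z gives the same grasp; the last joint's range is limited). The gripper opens to 92 mm and grips with 3 to 60 N. Pads are 19 mm wide; open, the fingers measure 130 mm over their backs; the gripper's body (75 mm by 190 mm) begins 47 mm behind the grasp point.
Start: joints at [1.165, 0.342, 1.524, -0, 1.275, -0.146], TCP at [0.135, 0.507, 0.227] pointing down, gripper open.
Joint ranges: [-2.53, 2.53], [-0.77, 2.02], [0.04, 2.7], [-1, 4.14], [0.28, 2.66], [-3.11, 3.11]. Speed limits (rad/s): [2.57, 2.57, 3.14, 3.14, 3.14, 3.14].

## Interface

Orientations are given as [roll, pitch, yaw] about the fixed x, y, z axes, in that order (R = Rz(yaw) Ry(pitch) Rx(roll)).
In Python, from cell import observe, read_camera, get_calibration, hand_in, search_frame gives the robot as it stands.
- The arm moves only by the tool step_arm, never from a script. Its argument "commands" is a list of rows, each an object with "translation": the shift along the tool's x, y, z in mm, a list of three; "roll": the turn about the tool's z in rad. In form: [{"translation": [x, y, z], "roll": roll}, ...]. A call has 1 to 20 rows; each row shifts and turns the commanded pose from where the row before left it, along the tool's axes as they then stand; what a row does not reach is not made up. A row lasts 1/12 s, in which the tool goes at most 41.7 mm and 7.16 degrees, less where a joint would pass 70% of its speed; a pose out of reach is approached as far as the arm can. A call is refused whole if a number of a shift passes 41.7 or a number of a turn 0.125, either way. A call with a gripper value outside its range is refused whole. "fingers" is the opening, from 0 (shut) to 1 (fully open), set as the call begins (left out, the last holds). The fingers move at their own pace and stop on an object; "grip_force" is the grip in N (left out, the last holds). Time passes only in rows, so rows that do not move let the fingers close. It gives the time, the measured TCP pose, the force, the opening and the grip force at its end, in the units of the state.
- observe(): the state, without advancing time (a new reading comes with each control period).
- read_camera(name): name is "side" or "top" or "wrist"; returns the picture (384x512x3 uint8, red, green, blue); there is no depth.
- get_calibration(name): a dict with "camera_matrix" (3x3 intrinsics, pixels), "world_from_camera" (4x4, takes a point from camera to world coordinates). Camera axes: x right, y up, looking along -z (the intrinsics and any distortion apply to the point x, -y, -z); pixel columns grow to the right and rows downward; lengths in m; the calibration is good to about 2 mm. The wrist camera is an equidistant fisheye: a pixel r from the principal point sees the ray r / f radians off the axis. A picture is of the moment at which its call begins: read the wrist's pose just before it. get_calibration takes no time and is no camera call; for the wrist camera it gives the pose at the moment of the call.
- hand_in(): hands the job in; it is judged then, once.
Trained networks look in the newest picture that a camera, given by its name, has taken for a name from the list of things; names that differ only in an ending like _2 or _b are one class to them, and where a whole thing is asked for, a point or a joint stands for the part that bears it (a point fixed in the world has none). Each returns a list of dicts, best first, with "confidence" (0 to 1); they miss things now and then, are a little off and sometimes report something else, mostly with a low value. They report only what shows in the picture. A call takes as long as a camera call. They do not tell look-alikes from the thing itself.
- search_frame(camera, name): "at" ([x, y, z] in m, in world coordinates, good to about 4 mm: the middle of the surface that is visible of it).
The state is a dict: "time": time; "qpos": joint angles; "qvel": joint speeds; "joint_efforts": joint torques, N m; "tool_pos": TCP position; "tool_rot": TCP orientation; "contact_force": force on the tool from outside, world axes, zero at the start; "torque": the same for the moment, N m; "opening": finger opening in m; "grip_force": force on a finger pad.
Only numpy, scipy, OpenCV 4.12 (cv2) and the standard library are available. Lean on these libraries where they do the work, as an engineer would, in place of code of your own. Each camera call takes 0.05 s, during which the arm holds its last target. There are 200 camera calls.

## Task

Load the caddy for the reagent cabinet: stand each of the three amber bottles with a blue, yellow or green cap in the ring holder of its cap's colour, right down on the floor of the holder, keeping the bottles upright all the way. The white bottle with the blue cap, the amber bottle with the black cap and the beaker do not belong: leave them standing where they are.

Things in the scene. Friction and masses are not known exactly. Their poses are not given: they have to be found in the camera images.
- bottle_blue: Bottle to be loaded: round amber straight body 42 mm in diameter and 60 mm tall with a white paper band round it, sloping shoulder, blue cap 31 mm in diameter on top; 80 mm tall overall, about 90 g. Origin: centre of its underside; z up along the bottle. It starts standing upright on the bench (z = 0).
- bottle_yellow: Bottle to be loaded: round amber straight body 42 mm in diameter and 60 mm tall with a white paper band round it, sloping shoulder, yellow cap 31 mm in diameter on top; 80 mm tall overall, about 90 g. Origin: centre of its underside; z up along the bottle. It starts standing upright on the bench (z = 0).
- bottle_green: Bottle to be loaded: round amber straight body 42 mm in diameter and 60 mm tall with a white paper band round it, sloping shoulder, green cap 31 mm in diameter on top; 80 mm tall overall, about 90 g. Origin: centre of its underside; z up along the bottle. It starts standing upright on the bench (z = 0).
- other_white: Bottle that does not belong: round opaque white straight body 42 mm in diameter and 60 mm tall with a white paper band round it, sloping shoulder, blue cap 31 mm in diameter on top; 80 mm tall overall, about 90 g. Origin: centre of its underside; z up along the bottle. It starts standing upright on the bench (z = 0).
- other_black: Bottle that does not belong: round amber straight body 42 mm in diameter and 60 mm tall with a white paper band round it, sloping shoulder, black cap 31 mm in diameter on top; 80 mm tall overall, about 90 g. Origin: centre of its underside; z up along the bottle. It starts standing upright on the bench (z = 0).
- holder_blue: Blue ring holder standing on the caddy floor, fixed to the caddy: outer diameter 68 mm, opening 58 mm, ring 16 mm high, coloured floor at the same level as its origin; a bottle fits with 8 mm to spare all round. Origin: centre of the opening at floor level, 5 mm above the bench; z up. Its place among the three in the caddy changes from start to start.
- holder_yellow: Yellow ring holder standing on the caddy floor, fixed to the caddy: outer diameter 68 mm, opening 58 mm, ring 16 mm high, coloured floor at the same level as its origin; a bottle fits with 8 mm to spare all round. Origin: centre of the opening at floor level, 5 mm above the bench; z up. Its place among the three in the caddy changes from start to start.
- holder_green: Green ring holder standing on the caddy floor, fixed to the caddy: outer diameter 68 mm, opening 58 mm, ring 16 mm high, coloured floor at the same level as its origin; a bottle fits with 8 mm to spare all round. Origin: centre of the opening at floor level, 5 mm above the bench; z up. Its place among the three in the caddy changes from start to start.
- caddy: White shallow tray, 110 mm (its x) by 290 mm (its y) with a wall 18 mm high and 5 mm thick, plus a grey grip tab 24 mm long at either y end; it does not move. Its floor is 5 mm above the bench and carries the three ring holders in a row along its y, at -92, 0 and +92 mm from its centre. Origin: centre of its underside, on the bench.
- beaker: Clear glass beaker, empty, 56 mm in diameter at the rim, 68 mm tall, 120 g, standing on the bench. Not part of the job. Origin: centre of its underside; z up.
Things that resemble listed ones, but are neither listed nor needed, are in the scene too. Leave any purple look-alike of the bottle_green alone.

How it is judged:
At the end, for the whole second after the job is handed in: Each amber bottle with a blue, yellow or green cap stands in the holder of that colour: within 11 mm of its centre, foot within 4 mm of its floor, upright to 0.1 rad, released, at rest; the other two bottles and the beaker stand upright within 25 mm of their starts (horizontal distance between bottle_blue and holder_blue below 0.011 m and z of bottle_blue in the frame of holder_blue below 0.004 m and angle between each of bottle_blue, bottle_yellow, bottle_green, other_white, other_black, beaker's own z axis and vertical below 0.1 rad and linear speed of each of bottle_blue, bottle_yellow, bottle_green, other_white, other_black, beaker below 0.02 m/s and horizontal distance between bottle_yellow and holder_yellow below 0.011 m and z of bottle_yellow in the frame of holder_yellow below 0.004 m and horizontal distance between bottle_green and holder_green below 0.011 m and z of bottle_green in the frame of holder_green below 0.004 m and distance of each of other_white, other_black, beaker from where it was at the start of the episode below 0.025 m); the robot touches nothing.
It fails at once if a bottle to be loaded is tipped by more than 0.6 rad (angle between any of bottle_blue, bottle_yellow, bottle_green's own z axis and vertical above 0.6 rad).
It fails at once if a bottle that does not belong, or the beaker, is moved by more than 25 mm or tipped (distance of any of other_white, other_black, beaker from where it was at the start of the episode above 0.025 m or angle between any of other_white, other_black, beaker's own z axis and vertical above 0.3 rad).
It also fails if it takes over 77 s, if anything falls off the work surface, if the arm or the gripper's body presses on something with over 40 N, if the wrist force passes 120 N, or if a joint passes its speed limit or range.

## Working session

There is one attempt and no reset: what is moved stays moved. The work goes in short steps, Python scripts to look and compute and a tool call to move; the robot and the scene stay as the last step left them, time stands still between calls to the robot, and variables do not carry over. Pictures are saved under pics/ and viewed, at most 14 in all, crops included, and the job is handed in when it is done.

Besides the shell and the picture viewer there is one more tool, called after "Emit:" by a JSON object that holds its "op" and its "data", one argument or row to a line. step_arm: Moves the arm, as the interface text tells. Its arguments: {"type":"object","properties":{"commands":{"type":"array"},"fingers":{"type":"number"},"grip_force":{"type":"number"}},"required":["commands"]}

```bash
mkdir -p pics
cat > h.py <<'E'
import numpy as np, cv2
from cell import *
def save(cam,fn):
    im=read_camera(cam); cv2.imwrite('pics/'+fn,im[:,:,::-1]); return im
def ray(cam,px):
    c=get_calibration(cam);K=np.array(c["camera_matrix"]);T=np.array(c["world_from_camera"])
    x=(px[0]-K[0,2])/K[0,0];y=(px[1]-K[1,2])/K[1,1]
    return T[:3,3],T[:3,:3]@np.array([x,-y,-1.])
def atz(cam,px,z):
    o,d=ray(cam,px);return o+d*(z-o[2])/d[2]
def proj(cam,p):
    c=get_calibration(cam);K=np.array(c["camera_matrix"]);T=np.array(c["world_from_camera"])
    q=T[:3,:3].T@(np.array(p)-T[:3,3]);return K[0,0]*q[0]/-q[2]+K[0,2],-K[1,1]*q[1]/-q[2]+K[1,2]
E
python3 - <<'E'
from h import *
a=save('top','t0.png');b=save('side','s0.png')
for n in ['bottle_blue','bottle_yellow','bottle_green','other_white','other_black','beaker','holder_blue','holder_yellow','holder_green','caddy']:
    for c in ['top','side']:
        print(n,c,[(np.round(r['at'],3).tolist(),round(r['confidence'],2)) for r in search_frame(c,n)[:3]])
s=observe();print(s['time'],s['tool_pos'],s['tool_rot'])
for c in('top','side'):print(get_calibration(c))
E
```

```text
bottle_blue top [([0.461, -0.172, 0.063], 0.58)]
bottle_blue side [([0.454, -0.168, 0.044], 0.71)]
bottle_yellow top [([0.473, -0.047, 0.08], 0.52)]
bottle_yellow side [([0.472, -0.033, 0.05], 0.85)]
bottle_green top [([0.606, -0.181, 0.063], 0.83), ([0.736, -0.169, 0.065], 0.83), ([0.669, -0.114, 0.064], 0.75)]
bottle_green side [([0.674, -0.109, 0.045], 0.82), ([0.679, -0.224, 0.045], 0.62), ([0.736, -0.158, 0.045], 0.57)]
other_white top [([0.451, -0.282, 0.06], 0.87)]
other_white side [([0.509, 0.233, 0.004], 0.73), ([0.45, -0.28, 0.055], 0.61)]
other_black top [([0.589, -0.305, 0.062], 0.75), ([0.459, -0.173, 0.064], 0.37), ([0.607, -0.181, 0.064], 0.27)]
other_black side [([0.587, -0.298, 0.044], 0.73)]
beaker top [([0.588, -0.072, 0.023], 0.63)]
beaker side [([0.579, -0.045, 0.047], 0.87)]
holder_blue top [([0.519, 0.199, 0.002], 0.81)]
holder_blue side [([0.52, 0.195, 0.008], 0.71)]
holder_yellow top [([0.513, 0.104, 0.004], 0.71)]
holder_yellow side [([0.519, 0.099, 0.014], 0.7), ([0.585, -0.3, 0.043], 0.59)]
holder_green top [([0.526, 0.291, 0.007], 0.67), ([0.448, -0.282, 
[... 447 characters left out ...]
_from_camera': array([[-0.00491205,  0.99418076, -0.10761267,  0.48766282],
       [-0.99947808, -0.00831706, -0.03121545,  0.01948145],
       [-0.03192882,  0.10740317,  0.99370273,  0.95883933],
       [ 0.        ,  0.        ,  0.        ,  1.        ]])}
{'camera_matrix': array([[398.62507137,   0.        , 259.86042347],
       [  0.        , 398.62507137, 191.49755914],
       [  0.        ,   0.        ,   1.        ]]), 'world_from_camera': array([[-0.95391114,  0.15249747, -0.2584532 ,  0.32170686],
       [-0.29977754, -0.52349132,  0.79755267,  0.82874329],
       [-0.01367324,  0.83827284,  0.54507952,  0.56647903],
       [ 0.        ,  0.        ,  0.        ,  1.        ]])}
```

View pics/t0.png

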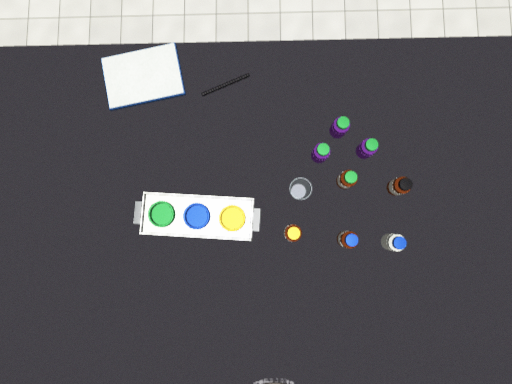

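View pics/s0.png

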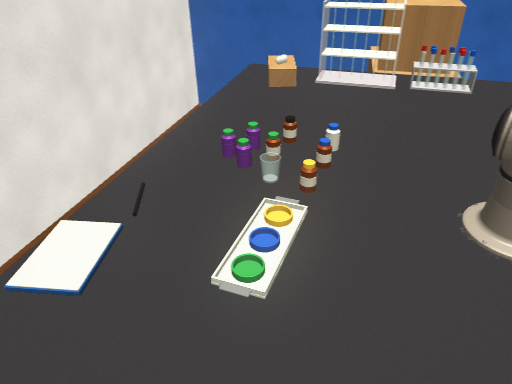

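Top view: the green-capped bottles are at (349,178), (342,124), (322,151) and (371,146). Only (349,178) has an amber body, as the other three are purple. The blue-capped ones are (350,240), which is amber, and (398,243), which is white. Yellow is at (292,233). I'll confirm these in a crop and measure the cap centres.

```bash
cat > m.py <<'E'
from h import *
def blobs(cam,im,mn=20):
    hsv=cv2.cvtColor(im,cv2.COLOR_RGB2HSV)
    for n,lo,hi in [('blue',100,118),('yellow',16,32),('green',50,75)]:
        m=cv2.inRange(hsv,(lo,150,90),(hi,255,255))
        k,l,st,ce=cv2.connectedComponentsWithStats(m)
        for i in range(1,k):
            if st[i,4]>=mn:
                cnt=max(cv2.findContours((l==i).astype(np.uint8),0,2)[0],key=len)
                x,y,w,h=st[i,:4]
                p=(x+w/2-.5,y+h/2-.5)
                print(cam,n,st[i,4],(w,h),np.round(p,1),'z80',atz(cam,p,.08)[:2].round(4),'z70',atz(cam,p,.07)[:2].round(4),'z15',atz(cam,p,.015)[:2].round(4))
E
python3 - <<'E'
from m import *
t=cv2.imread('pics/t0.png')[:,:,::-1].copy();s=cv2.imread('pics/s0.png')[:,:,::-1].copy()
blobs('top',t);blobs('side',s)
a=cv2.resize(t[105:265,265:425],(560,560),interpolation=2)
b=cv2.resize(s[105:205,210:350],(784,560),interpolation=2)
cv2.imwrite('pics/c1.png',cv2.resize(s[105:205,210:350],(784,560),interpolation=2)[:,:,::-1])
cam=get_calibration('wrist');print(cam)
E
```

```text
top blue 24 (np.int32(23), np.int32(6)) [173.   95.5] z80 [0.8195 0.2476] z70 [0.8233 0.2502] z15 [0.844  0.2645]
top blue 480 (np.int32(25), np.int32(25)) [197. 216.] z80 [0.5186 0.1838] z70 [0.519  0.1857] z15 [0.5209 0.196 ]
top blue 122 (np.int32(13), np.int32(12)) [351.  239.5] z80 [ 0.4611 -0.1819] z70 [ 0.4608 -0.1842] z15 [ 0.4592 -0.1968]
top blue 131 (np.int32(14), np.int32(12)) [399.5 242.5] z80 [ 0.4537 -0.2945] z70 [ 0.4533 -0.2981] z15 [ 0.4512 -0.3177]
top yellow 34 (np.int32(9), np.int32(22)) [224.  218.5] z80 [0.5122 0.1186] z70 [0.5125 0.1198] z15 [0.514 0.126]
top yellow 28 (np.int32(13), np.int32(14)) [294.  232.5] z80 [ 0.4781 -0.0482] z70 [ 0.478  -0.0489] z15 [ 0.4774 -0.0532]
side blue 9168 (np.int32(135), np.int32(103)) [256.  51.] z80 [ 0.9485 -1.0805] z70 [ 0.9614 -1.1197] z15 [ 1.0322 -1.3356]
side blue 20 (np.int32(10), np.int32(2)) [352.5   0.5] z80 [ 0.6862 -2.8812] z70 [ 0.6937 -2.9575] z15 [ 0.7349 -3.3769]
side blue 31 (np.int32(11), np.int32(3)) [377.   1.] z80 [ 0.4888 -2.8922] z70 [ 0.4923 -2.9687] z15 [ 0.5112 -3.3893]
side blue 3683 (np.int32(58
[... 3330 characters left out ...]
6] z70 [ 0.6823 -0.132 ] z15 [ 0.7223 -0.2384]
side green 399 (np.int32(33), np.int32(22)) [248.  265.5] z80 [0.5013 0.3484] z70 [0.505  0.3385] z15 [0.5253 0.2842]
{'camera_matrix': array([[297.31863964,   0.        , 256.37081018],
       [  0.        , 297.31863964, 189.76154145],
       [  0.        ,   0.        ,   1.        ]]), 'world_from_camera': array([[ 2.57126969e-01, -9.34930130e-01, -2.44522748e-01,
         6.87509342e-02],
       [ 9.66377157e-01,  2.48509404e-01,  6.60171712e-02,
         5.24156314e-01],
       [-9.55240215e-04, -2.53275993e-01,  9.67393590e-01,
         3.84453893e-01],
       [ 0.00000000e+00,  0.00000000e+00,  0.00000000e+00,
         1.00000000e+00]])}
```

View pics/c1.png

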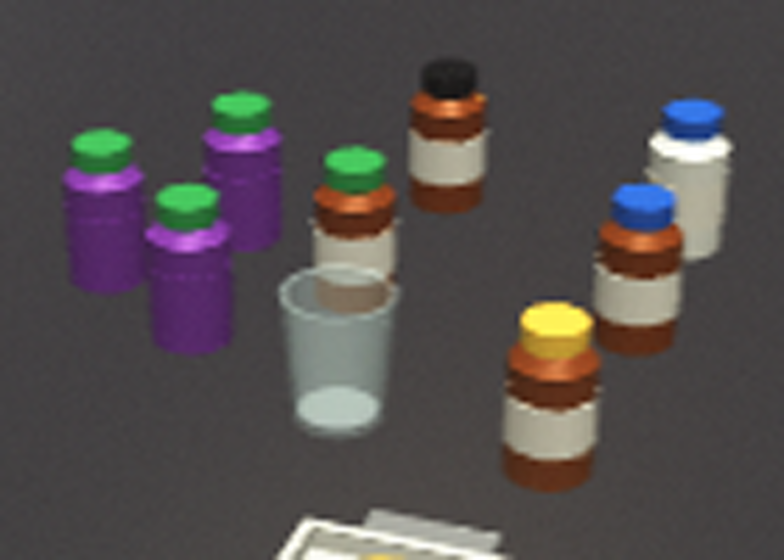

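The crop shows the amber bodies under green (side 272,135), blue (324,141) and yellow (309,163). The three purple ones at left, the white one and the black-capped one are excluded. Next I fit cap and ring silhouettes in both cameras.

```bash
cat > fit.py <<'E'
from h import *
from scipy.optimize import fsolve
A=np.linspace(0,2*np.pi,60)
R={'blue':(98,120),'yellow':(12,35),'green':(50,80)}
def seg(im,col,p,rad):
    hsv=cv2.cvtColor(im,cv2.COLOR_RGB2HSV);lo,hi=R[col]
    m=cv2.inRange(hsv,(lo,130,60),(hi,255,255))
    w=np.zeros_like(m);cv2.circle(w,(int(p[0]),int(p[1])),rad,255,-1)
    y,x=np.nonzero(m&w);return np.array([(x.min()+x.max())/2,(y.min()+y.max())/2]),(np.ptp(x)+1,np.ptp(y)+1)
def solve(cam,c,r,z0,z1):
    def f(q):
        P=np.array([proj(cam,(q[0]+r*np.cos(a),q[1]+r*np.sin(a),z)) for a in A for z in(z0,z1)])
        return (P.min(0)+P.max(0))/2-c
    q0=atz(cam,c,(z0+z1)/2)[:2];q=fsolve(f,q0)
    P=np.array([proj(cam,(q[0]+r*np.cos(a),q[1]+r*np.sin(a),z)) for a in A for z in(z0,z1)])
    return q,np.ptp(P,axis=0)
E
python3 - <<'E'
from fit import *
im={c:cv2.imread(f'pics/{c[0]}0.png')[:,:,::-1].copy() for c in('top','side')}
for n,col,pt,ps,r,z0,z1,rt,rs in [('b','blue',(351,239),(324,141),.0155,.067,.08,11,9),('y','yellow',(293,233),(309,163),.0155,.067,.08,11,9),('g','green',(350,178),(272,135),.0155,.067,.08,11,8),
 ('Hb','blue',(197,216),(264,239),.034,.005,.021,17,20),('Hy','yellow',(232,218),(278,215),.034,.005,.021,17,20),('Hg','green',(162,214),(248,266),.034,.005,.021,17,20)]:
    for cam,p,rad in(('top',pt,rt),('side',ps,rs)):
        c,wh=seg(im[cam],col,p,rad);q,e=solve(cam,c,r,z0,z1);print(n,cam,c,wh,'model',e.round(1),q.round(4))
E
```

```text
b top [351.5 239.5] (np.int64(14), np.int64(12)) model [14.4 13.3] [ 0.4611 -0.1844]
b side [324.  141.5] (np.int64(11), np.int64(8)) model [11.5  9.1] [ 0.4602 -0.1877]Traceback (most recent call last):
  File "<stdin>", line 6, in <module>
  File "fit.py", line 14, in solve
    q0=atz(cam,c,(z0+z1)/2)[:2];q=fsolve(f,q0)
                                  ~~~~~~^^^^^^
    res = _root_hybr(_wrapped_func, x0, args, jac=fprime, **options)
    retval = _minpack._hybrd(func, x0, args, 1, xtol, maxfev,
                             ml, mu, epsfcn, factor, diag)
    return func(*fargs)
  File "fit.py", line 12, in f
    P=np.array([proj(cam,(q[0]+r*np.cos(a),q[1]+r*np.sin(a),z)) for a in A for z in(z0,z1)])
                ~~~~^^^^^^^^^^^^^^^^^^^^^^^^^^^^^^^^^^^^^^^^^^^
  File "h.py", line 12, in proj
    c=get_calibration(cam);K=np.array(c["camera_matrix"]);T=np.array(c["world_from_camera"])
ValueError: time passes only in moves, steps and waits
```

Cache the calibration (avoids excess calls).

```bash
sed -i 's/^from cell import \*/from cell import *\nimport cell, functools\n_c={}\ndef get_calibration(n):\n    if n=="wrist": return cell.get_calibration(n)\n    if n not in _c: _c[n]=cell.get_calibration(n)\n    return _c[n]/' h.py
cat > run.py <<'E'
from fit import *
im={c:cv2.imread(f'pics/{c[0]}0.png')[:,:,::-1].copy() for c in('top','side')}
for n,col,pt,ps,r,z0,z1,rt,rs in [('y','yellow',(293,233),(309,163),.0155,.067,.08,11,9),('g','green',(350,178),(272,135),.0155,.067,.08,11,8),
 ('Hb','blue',(197,216),(264,239),.034,.005,.021,17,20),('Hy','yellow',(232,218),(278,215),.034,.005,.021,17,20),('Hg','green',(162,214),(248,266),.034,.005,.021,17,20)]:
    for cam,p,rad in(('top',pt,rt),('side',ps,rs)):
        c,wh=seg(im[cam],col,p,rad);q,e=solve(cam,c,r,z0,z1);print(n,cam,c,wh,'model',e.round(1),q.round(4))
E
python3 run.py; python3 -c "
from h import *
s=observe();print(s['time'])"
```

```text
y top [293.5 232.5] (np.int64(14), np.int64(14)) model [13.4 13.1] [ 0.4781 -0.0473]
y side [309. 165.] (np.int64(13), np.int64(13)) model [12.7 10.5] [ 0.4734 -0.0442]
g top [350.5 177. ] (np.int64(12), np.int64(11)) model [14.2 13.4] [ 0.6106 -0.187 ]
g side [273.  134.5] (np.int64(11), np.int64(8)) model [10.7  8.6] [ 0.61   -0.1933]
Hb top [196.5 216. ] (np.int64(26), np.int64(25)) model [27.3 26.5] [0.5208 0.1974]
Hb side [264.5 239. ] (np.int64(30), np.int64(25)) model [31.7 26.1] [0.5186 0.1939]
Hy top [232. 218.] (np.int64(25), np.int64(25)) model [26.9 26.6] [0.5152 0.1052]
Hy side [278. 215.] (np.int64(29), np.int64(23)) model [29.3 22.8] [0.5138 0.102 ]
Hg top [161.5 213.5] (np.int64(26), np.int64(24)) model [27.7 26.4] [0.5278 0.2889]
Hg side [248. 268.] (np.int64(33), np.int64(29)) model [34.7 30.3] [0.524  0.2876]
1.1
```

Emit:
{"op": "step_arm", "data": {
  "commands": [
    {"translation": [-25,-23.5,1.5],"roll": 0},
    {"translation": [-25,-23.5,1.5],"roll": 0},
    {"translation": [-25,-23.5,1.5],"roll": 0},
    {"translation": [-25,-23.5,1.5],"roll": 0},
    {"translation": [-25,-23.5,1.5],"roll": 0},
    {"translation": [-25,-23.5,1.5],"roll": 0},
    {"translation": [-25,-23.5,1.5],"roll": 0},
    {"translation": [-25,-23.5,1.5],"roll": 0},
    {"translation": [-25,-23.5,1.5],"roll": 0},
    {"translation": [-25,-23.5,1.5],"roll": 0},
    {"translation": [-25,-23.5,1.5],"roll": 0},
    {"translation": [-25,-23.5,1.5],"roll": 0},
    {"translation": [-25,-23.5,1.5],"roll": 0},
    {"translation": [-25,-23.5,1.5],"roll": 0},
    {"translation": [-25,-23.5,1.5],"roll": 0},
    {"translation": [-25,-23.5,1.5],"roll": 0},
    {"translation": [-25,-23.5,1.5],"roll": 0},
    {"translation": [-25,-23.5,1.5],"roll": 0},
    {"translation": [-22,-23.6,1.5],"roll": 0},
    {"translation": [0,0,0],"roll": 0}
  ],
  "fingers": 1,
  "grip_force": 20
}}

```text
time: 2.77
tool_pos: [0.4788, -0.05, 0.1979]
tool_rot: [-3.14, 0.002, 2.878]
contact_force: [-0.2, 0.2, 0.1]
opening: 0.0918
grip_force: 0.0
```

```bash
cat >> h.py <<'E'
def wray(px,c):
    K=np.array(c["camera_matrix"]);T=np.array(c["world_from_camera"])
    d=np.array([px[0]-K[0,2],px[1]-K[1,2]]);r=np.hypot(*d);th=r/K[0,0];u=d/max(r,1e-9)
    return T[:3,3],T[:3,:3]@np.array([np.sin(th)*u[0],-np.sin(th)*u[1],-np.cos(th)])
def wz(px,z,c):
    o,d=wray(px,c);return o+d*(z-o[2])/d[2]
def wproj(p,c):
    K=np.array(c["camera_matrix"]);T=np.array(c["world_from_camera"]);q=T[:3,:3].T@(np.array(p)-T[:3,3])
    th=np.arctan2(np.hypot(q[0],q[1]),-q[2]);h=np.hypot(q[0],q[1])
    return K[0,2]+K[0,0]*th*q[0]/h, K[1,2]-K[0,0]*th*q[1]/h
def to_tool(tgt):
    s=observe();p=np.array(s['tool_pos']);y=s['tool_rot'][2];d=np.array(tgt)-p
    return (np.array([d[0]*np.cos(y)+d[1]*np.sin(y),d[0]*np.sin(y)-d[1]*np.cos(y),-d[2]])*1000).round(1)
E
python3 - <<'E'
from h import *
s=observe();print(s['time'],s['tool_pos'],s['tool_rot'],s['opening'])
c=get_calibration('wrist');im=save('wrist','w1.png')
for n,p in dict(y=(.4757,-.046,.08),b=(.4607,-.186,.08),g=(.61,-.189,.08)).items():print(n,np.round(wproj(p,c),1))
E
```

```text
2.7667 [ 0.47877198 -0.05000982  0.1978916 ] [-3.14023675e+00  2.23541999e-03  2.87800163e+00] 0.0917571205845493
y [260.9 181.4]
b [126.6 202.5]
g [174.2 317.4]
```

View pics/w1.png

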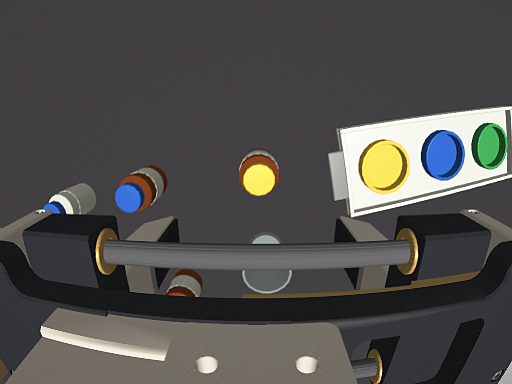

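The wrist view shows the yellow cap at (259,180), the blue cap at (129,198), and rings yellow (384,166), blue (443,155) and green (490,146). The predictions were within about 3 px. I'll refine using this close view.

```bash
cat >> fit.py <<'E'
def wsolve(c,cal,r,z0,z1,q0):
    def P(q): return np.array([wproj((q[0]+r*np.cos(a),q[1]+r*np.sin(a),z),cal) for a in A for z in(z0,z1)])
    q=fsolve(lambda q:(P(q).min(0)+P(q).max(0))/2-c,q0);return q,np.ptp(P(q),axis=0)
E
python3 - <<'E'
from fit import *
im=cv2.imread('pics/w1.png')[:,:,::-1].copy();cal=get_calibration('wrist')
for n,col,p,rad,r,z0,z1 in [('y','yellow',(259,178),22,.0155,.067,.08),('b','blue',(129,198),20,.0155,.067,.08),('Hy','yellow',(384,166),32,.034,.005,.021),('Hb','blue',(443,155),30,.034,.005,.021),('Hg','green',(487,146),30,.034,.005,.021)]:
    c,wh=seg(im,col,p,rad);q,e=wsolve(c,cal,r,z0,z1,wz(c,z1,cal)[:2]);print(n,c,wh,e.round(1),q.round(4))
print(to_tool((.4757,-.046,.028)))
E
```

```text
y [258.  178.5] (np.int64(33), np.int64(34)) [32.6 34. ] [ 0.4717 -0.0457]
b [129.  197.5] (np.int64(29), np.int64(30)) [30.9 31.7] [ 0.4554 -0.182 ]
Hy [384.  166.5] (np.int64(51), np.int64(54)) [53.3 55.8] [0.5101 0.1074]
Hb [442.5 154.5] (np.int64(44), np.int64(50)) [45.3 51.9] [0.5154 0.1991]
Hg [489.5 145.5] (np.int64(34), np.int64(46)) [37.  47.5] [0.5218 0.2921]
[  1.9   1.3 169.8]
```

Emit:
{"op": "step_arm", "data": {
  "commands": [
    {"translation": [3.5,0.9,10],"roll": 0},
    {"translation": [0,0,30],"roll": 0},
    {"translation": [0,0,30],"roll": 0},
    {"translation": [0,0,30],"roll": 0},
    {"translation": [0,0,30],"roll": 0},
    {"translation": [0,0,25],"roll": 0},
    {"translation": [0,0,15],"roll": 0},
    {"translation": [0,0,0],"roll": 0},
    {"translation": [0,0,0],"roll": 0}
  ]
}}

```text
time: 3.57
tool_pos: [0.4725, -0.0428, 0.0282]
tool_rot: [3.141, -0.002, 2.883]
contact_force: [0.9, 0.0, 0.6]
opening: 0.0917
grip_force: 0.0
```

Emit:
{"op": "step_arm", "data": {
  "commands": [
    {"translation": [0,0,0],"roll": 0},
    {"translation": [0,0,0],"roll": 0},
    {"translation": [0,0,0],"roll": 0},
    {"translation": [0,0,0],"roll": 0},
    {"translation": [0,0,0],"roll": 0},
    {"translation": [0,0,0],"roll": 0},
    {"translation": [0,0,0],"roll": 0},
    {"translation": [0,0,0],"roll": 0}
  ],
  "fingers": 0,
  "grip_force": 20
}}

```text
time: 4.23
tool_pos: [0.4731, -0.0438, 0.0283]
tool_rot: [3.142, 0.0, 2.882]
contact_force: [-0.2, 0.1, 0.7]
opening: 0.0427
grip_force: 0.3
```

Run:
```python
from h import *
s=observe();print(s['time'],s['tool_pos'],s['tool_rot'],s['opening'],s['grip_force'])
save('wrist','w2.png')
```

```text
4.2333 [ 0.4731297  -0.04375346  0.02826599] [3.14158187e+00 4.00826149e-05 2.88174545e+00] 0.042734644998252275 0.3005452308570966
```

View pics/w2.png

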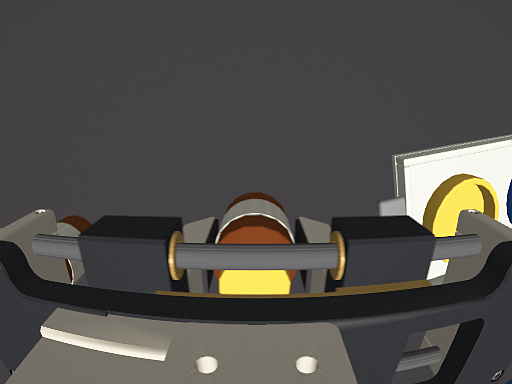

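Emit:
{"op": "step_arm", "data": {
  "commands": [
    {"translation": [0,0,0],"roll": 0},
    {"translation": [0,0,0],"roll": 0},
    {"translation": [0,0,-5],"roll": 0},
    {"translation": [0,0,-15],"roll": 0},
    {"translation": [0,0,-30],"roll": 0},
    {"translation": [0,0,-30],"roll": 0},
    {"translation": [0,0,0],"roll": 0},
    {"translation": [0,0,0],"roll": 0}
  ]
}}

```text
time: 4.95
tool_pos: [0.4741, -0.0438, 0.1097]
tool_rot: [3.141, 0.004, 2.882]
contact_force: [-0.1, -0.2, -0.9]
opening: 0.0411
grip_force: 20.0
```

Run:
```python
from fit import *
s=observe();p=s['tool_pos'];y=s['tool_rot'][2];print(s['time'],p,s['opening'],s['grip_force'])
c=get_calibration('wrist')
save('wrist','w3.png');
zb=p[2]-.0283
# tool-axis offsets of bottle along tool x: predicted foot front row and band etc
tx=np.array([np.cos(y),np.sin(y)])
for o in(-.006,-.003,0,.003,.006):
    q=p[:2]+o*tx
    print(o,[round(max(-v for v in [-min(wproj((q[0]+.021*np.cos(a),q[1]+.021*np.sin(a),zb+z),c)[1] for a in A)]),1) for z in(0,.06)])
im=save('side','s3.png')
cc,wh=seg(im,'yellow',proj('side',(p[0],p[1],zb+.075)),11);q,e=solve('side',cc,.0155,zb+.067,zb+.08);print('side',cc,wh,e,q,'tooloff',(q-p[:2])@tx, (q-p[:2])@np.array([np.sin(y),-np.cos(y)]))
w=cv2.imread('pics/w2.png');g=w[185:260,240:270].mean(1).round().astype(int)
for i in range(0,75,3):print(185+i,g[i].tolist(),end=' ')
a=cv2.resize(im[100:200,250:390],(784,560),interpolation=2);cv2.imwrite('pics/c3.png',a[:,:,::-1])
```

```text
4.95 [ 0.47409645 -0.04383711  0.10969921] 0.04111929450251625 19.999935335945338
-0.006 [np.float64(196.3), np.float64(232.7)]
-0.003 [np.float64(191.9), np.float64(226.6)]
0 [np.float64(187.4), np.float64(220.5)]
0.003 [np.float64(182.9), np.float64(214.2)]
0.006 [np.float64(178.3), np.float64(207.9)]
side [313.5 133.5] (np.int64(6), np.int64(20)) [13.16734628 10.3061007 ] [ 0.469329   -0.05679958] tooloff 0.0012788794447454 -0.013752043660373383
185 [69, 67, 70] 188 [70, 67, 70] 191 [73, 69, 70] 194 [28, 41, 67] 197 [12, 31, 65] 200 [87, 99, 107] 203 [111, 121, 122] 206 [110, 120, 122] 209 [110, 121, 122] 212 [104, 113, 115] 215 [110, 123, 135] 218 [12, 32, 65] 221 [15, 35, 67] 224 [15, 34, 66] 227 [26, 57, 114] 230 [33, 70, 141] 233 [33, 70, 140] 236 [33, 70, 140] 239 [33, 71, 140] 242 [32, 72, 147] 245 [62, 60, 59] 248 [76, 75, 75] 251 [85, 84, 85] 254 [105, 103, 105] 257 [113, 113, 114]
```

View pics/c3.png

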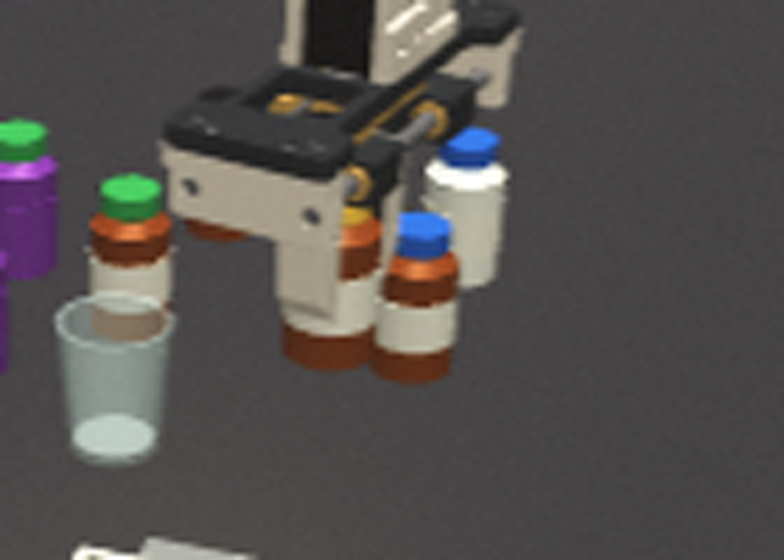

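Bottle is in hand, upright, foot lifted 80 mm, offset −3 mm along tool x. Carry it over the yellow holder.

Emit:
{"op": "step_arm", "data": {
  "commands": [
    {"translation": [0.2,10,0],"roll": 0},
    {"translation": [0.2,20,0],"roll": 0},
    {"translation": [0.2,23,0],"roll": 0},
    {"translation": [0.3,25,0],"roll": 0},
    {"translation": [0.3,25,0],"roll": 0},
    {"translation": [0.3,23,0],"roll": 0},
    {"translation": [0.3,17,0],"roll": 0},
    {"translation": [0.2,10,0],"roll": 0},
    {"translation": [0,0,25],"roll": 0},
    {"translation": [0,0,15],"roll": 0},
    {"translation": [0,0,0],"roll": 0},
    {"translation": [0,0,0],"roll": 0},
    {"translation": [0,0,0],"roll": 0}
  ]
}}

```text
time: 6.13
tool_pos: [0.5108, 0.1046, 0.0685]
tool_rot: [3.141, 0.0, 2.881]
contact_force: [0.6, 0.2, -0.3]
opening: 0.0413
grip_force: 20.0
```

Run:
```python
from h import *
s=observe();print(s['time'],s['tool_pos'],s['tool_rot'],s['contact_force'])
print(to_tool((.5113,.1045,.034)))
im=save('side','s4.png');cv2.imwrite('pics/c4.png',cv2.resize(im[140:300,200:400],(750,600),interpolation=2)[:,:,::-1])
```

```text
6.1333 [0.51077295 0.10460498 0.06854134] [3.14146949e+00 1.35416271e-04 2.88144949e+00] [ 0.61418018  0.18093495 -0.2558665 ]
[-0.5  0.  34.5]
```

View pics/c4.png

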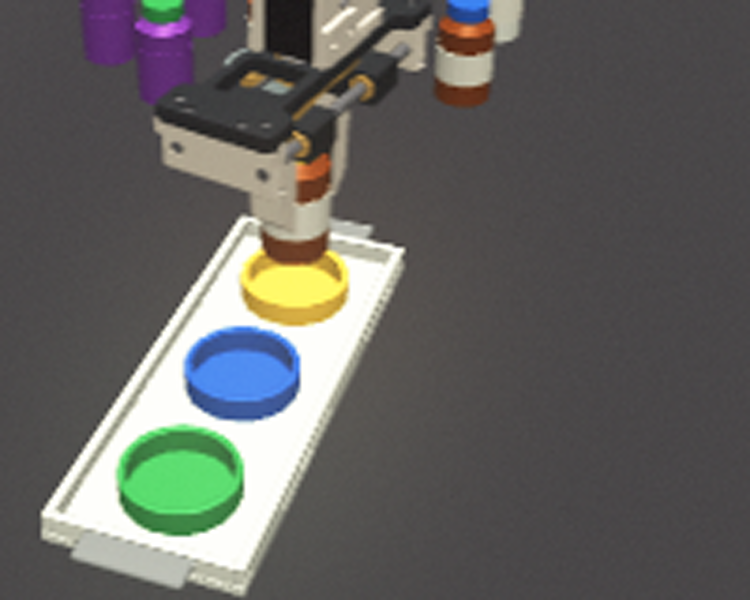

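The foot (crop column 296) is centred on the ring (column 295). Lower it, release with limited opening, and retreat.

Emit:
{"op": "step_arm", "data": {
  "commands": [
    {"translation": [-0.5,0,12],"roll": 0},
    {"translation": [0,0,12],"roll": 0},
    {"translation": [0,0,6],"roll": 0},
    {"translation": [0,0,4.3],"roll": 0},
    {"translation": [0,0,0],"roll": 0},
    {"translation": [0,0,0],"roll": 0},
    {"translation": [0,0,0],"roll": 0}
  ]
}}

```text
time: 6.77
tool_pos: [0.5115, 0.1046, 0.0346]
tool_rot: [3.141, 0.001, 2.882]
contact_force: [-0.7, 0.5, -0.6]
opening: 0.0419
grip_force: 20.0
```

Emit:
{"op": "step_arm", "data": {
  "commands": [
    {"translation": [0,0,0],"roll": 0},
    {"translation": [0,0,0],"roll": 0},
    {"translation": [0,0,0],"roll": 0},
    {"translation": [0,0,0],"roll": 0},
    {"translation": [0,0,0],"roll": 0},
    {"translation": [0,0,0],"roll": 0},
    {"translation": [0,0,-10],"roll": 0},
    {"translation": [0,0,-25],"roll": 0},
    {"translation": [0,0,-30],"roll": 0},
    {"translation": [0,0,-30],"roll": 0},
    {"translation": [0,0,-20],"roll": 0},
    {"translation": [0,0,0],"roll": 0}
  ],
  "fingers": 0.65
}}

```text
time: 7.77
tool_pos: [0.5135, 0.1048, 0.1542]
tool_rot: [3.139, 0.009, 2.882]
contact_force: [1.0, 0.4, 0.9]
opening: 0.0597
grip_force: 0.0
```

Run:
```python
from fit import *
s=observe();print(s['time'],s['tool_pos'],s['tool_rot'],s['opening'])
im=save('side','s5.png')
c,wh=seg(im,'yellow',proj('side',(.514,.104,.08)),11);print(c,wh,solve('side',c,.0155,.072,.085))
print(to_tool((.4607,-.186,.14)))
```

```text
7.7667 [0.51351794 0.10477595 0.15418521] [3.13871444 0.00864543 2.88193231] 0.05972922886138338
[278.  191.5] (np.int64(15), np.int64(12)) (array([0.51414556, 0.10313366]), array([13.8893862, 12.3858705]))
[ -24.7 -294.2   11.8]
```

Emit:
{"op": "step_arm", "data": {
  "commands": [
    {"translation": [-1,-12,0],"roll": 0},
    {"translation": [-2,-25,0],"roll": 0},
    {"translation": [-2.6,-32,0],"roll": 0},
    {"translation": [-2.6,-32,0],"roll": 0},
    {"translation": [-2.6,-32,0],"roll": 0},
    {"translation": [-2.6,-32,0],"roll": 0},
    {"translation": [-2.6,-32,0],"roll": 0},
    {"translation": [-2.6,-32,0],"roll": 0},
    {"translation": [-2.6,-32,0],"roll": 0},
    {"translation": [-2,-23,0],"roll": 0},
    {"translation": [-1,-10,0],"roll": 0},
    {"translation": [0,0,0],"roll": 0},
    {"translation": [0,0,0],"roll": 0},
    {"translation": [0,0,0],"roll": 0}
  ],
  "fingers": 1
}}

```text
time: 8.98
tool_pos: [0.4585, -0.1847, 0.1483]
tool_rot: [3.141, -0.001, 2.882]
contact_force: [-0.1, 0.2, 0.3]
opening: 0.0918
grip_force: 0.0
```

Run:
```python
from fit import *
s=observe();print(s['time'],s['tool_pos'],s['tool_rot'],s['opening'])
cal=get_calibration('wrist');im=save('wrist','w6.png')
pp=wproj((.4607,-.186,.075),cal);c,wh=seg(im,'blue',pp,30);q,e=wsolve(c,cal,.0155,.067,.08,wz(c,.08,cal)[:2]);print(pp,c,wh,e,q)
print(to_tool((.4607,-.186,.028)),to_tool((*q,.028)))
```

```text
8.9833 [ 0.45850185 -0.18465225  0.14832465] [ 3.14073280e+00 -1.48337914e-03  2.88241726e+00] 0.09179236780150253
(np.float64(256.63698977567225), np.float64(202.00374255650576)) [257.5 198. ] (np.int64(38), np.int64(39)) [38.98025437 40.91091455] [ 0.45789723 -0.18454288]
[ -2.3  -0.9 120.5] [  0.8  -0.3 120.5]
```

Emit:
{"op": "step_arm", "data": {
  "commands": [
    {"translation": [-1.5,-0.5,15],"roll": 0},
    {"translation": [0,0,30],"roll": 0},
    {"translation": [0,0,30],"roll": 0},
    {"translation": [0,0,25],"roll": 0},
    {"translation": [0,0,15],"roll": 0},
    {"translation": [0,0,5],"roll": 0},
    {"translation": [0,0,0],"roll": 0},
    {"translation": [0,0,0],"roll": 0},
    {"translation": [0,0,0],"roll": 0}
  ]
}}

```text
time: 9.78
tool_pos: [0.4611, -0.1867, 0.0301]
tool_rot: [-3.141, 0.002, 2.883]
contact_force: [0.1, -0.7, 0.2]
opening: 0.0919
grip_force: 0.0
```

Emit:
{"op": "step_arm", "data": {
  "commands": [
    {"translation": [0,0,0],"roll": 0},
    {"translation": [0,0,0],"roll": 0},
    {"translation": [0,0,0],"roll": 0},
    {"translation": [0,0,0],"roll": 0},
    {"translation": [0,0,0],"roll": 0},
    {"translation": [0,0,0],"roll": 0},
    {"translation": [0,0,0],"roll": 0},
    {"translation": [0,0,0],"roll": 0},
    {"translation": [0,0,0],"roll": 0},
    {"translation": [0,0,0],"roll": 0}
  ],
  "fingers": 0,
  "grip_force": 20
}}

```text
time: 10.62
tool_pos: [0.4602, -0.1866, 0.0289]
tool_rot: [3.141, -0.0, 2.882]
contact_force: [-0.7, 0.2, -0.3]
opening: 0.0416
grip_force: 20.0
```

```bash
cat > off.py <<'E'
from fit import *
import sys
# offset of the gripped bottle along tool x, from foot edge and band edges in wrist view
s=observe();p=s['tool_pos'];y=s['tool_rot'][2];print(s['time'],p,s['opening'],s['grip_force'])
c=get_calibration('wrist');im=save('wrist',sys.argv[1]);g=im[180:245,244:268].mean(1)
d=np.abs(np.diff(g,axis=0)).sum(1);print('edges',[180+int(i)+.5 for i in np.argsort(-d)[:8]])
tx=np.array([np.cos(y),np.sin(y)]);zb=float(sys.argv[2])
for o in(-.006,-.003,0,.003,.006):
    q=p[:2]+o*tx
    print(o,[round(min(wproj((q[0]+.021*np.cos(a),q[1]+.021*np.sin(a),zb+z),c)[1] for a in A),1) for z in(0,.06)])
E
python3 off.py w7.png 0
```

```text
10.6167 [ 0.46016194 -0.18659574  0.02888622] 0.041583969580764296 20.000022378517315
edges [232.5, 204.5, 189.5, 243.5, 203.5, 205.5, 188.5, 190.5]
-0.006 [np.float64(196.2), np.float64(231.9)]
-0.003 [np.float64(191.8), np.float64(225.8)]
0 [np.float64(187.3), np.float64(219.7)]
0.003 [np.float64(182.8), np.float64(213.5)]
0.006 [np.float64(178.2), np.float64(207.1)]
```

Emit:
{"op": "step_arm", "data": {
  "commands": [
    {"translation": [0,0,-5],"roll": 0},
    {"translation": [0,0,-20],"roll": 0},
    {"translation": [0,0,-30],"roll": 0},
    {"translation": [0,0,-30],"roll": 0},
    {"translation": [0,0,-25],"roll": 0},
    {"translation": [1,10,0],"roll": 0},
    {"translation": [2.5,22,0],"roll": 0},
    {"translation": [3.5,32,0],"roll": 0},
    {"translation": [3.5,32,0],"roll": 0},
    {"translation": [3.5,32,0],"roll": 0},
    {"translation": [3.5,32,0],"roll": 0},
    {"translation": [3.5,32,0],"roll": 0},
    {"translation": [3.5,32,0],"roll": 0},
    {"translation": [3.5,32,0],"roll": 0},
    {"translation": [3.5,32,0],"roll": 0},
    {"translation": [3.5,32,0],"roll": 0},
    {"translation": [3.3,32,0],"roll": 0},
    {"translation": [2,22,0],"roll": 0},
    {"translation": [1,11,0],"roll": 0},
    {"translation": [0,0,0],"roll": 0}
  ]
}}

```text
time: 12.33
tool_pos: [0.5187, 0.198, 0.1383]
tool_rot: [3.142, -0.001, 2.885]
contact_force: [-0.5, -0.2, -0.1]
opening: 0.0414
grip_force: 20.0
```

Emit:
{"op": "step_arm", "data": {
  "commands": [
    {"translation": [0,0,0],"roll": 0},
    {"translation": [0,0,0],"roll": 0},
    {"translation": [0,0,0],"roll": 0}
  ]
}}

```text
time: 12.58
tool_pos: [0.519, 0.1946, 0.1389]
tool_rot: [-3.141, -0.0, 2.88]
contact_force: [-0.1, -0.1, -0.8]
opening: 0.0415
grip_force: 20.0
```

Run:
```python
from h import *
s=observe();print(s['time'],s['tool_pos'],s['tool_rot'],s['opening'],s['grip_force'])
print(to_tool((.5186,.1961,.035)))
```

```text
12.5833 [0.51903426 0.19461203 0.13887545] [-3.14113248e+00 -3.18330169e-04  2.88019829e+00] 0.04151793485597886 19.99984656809829
[  0.8   1.3 103.9]
```

Emit:
{"op": "step_arm", "data": {
  "commands": [
    {"translation": [0.5,1,20],"roll": 0},
    {"translation": [0,0,30],"roll": 0},
    {"translation": [0,0,25],"roll": 0},
    {"translation": [0,0,10],"roll": 0},
    {"translation": [0,0,8],"roll": 0},
    {"translation": [0,0,6],"roll": 0},
    {"translation": [0,0,4.5],"roll": 0},
    {"translation": [0,0,0],"roll": 0},
    {"translation": [0,0,0],"roll": 0},
    {"translation": [0,0,0],"roll": 0},
    {"translation": [0,0,0],"roll": 0}
  ]
}}

```text
time: 13.5
tool_pos: [0.5194, 0.1973, 0.0362]
tool_rot: [3.141, 0.001, 2.882]
contact_force: [1.3, 0.1, -0.7]
opening: 0.0414
grip_force: 20.0
```

Emit:
{"op": "step_arm", "data": {
  "commands": [
    {"translation": [0,0,0],"roll": 0},
    {"translation": [0,0,0],"roll": 0},
    {"translation": [0,0,0],"roll": 0},
    {"translation": [0,0,0],"roll": 0},
    {"translation": [0,0,0],"roll": 0},
    {"translation": [0,0,0],"roll": 0},
    {"translation": [0,0,-10],"roll": 0},
    {"translation": [0,0,-25],"roll": 0},
    {"translation": [0,0,-30],"roll": 0},
    {"translation": [0,0,-30],"roll": 0},
    {"translation": [0,0,-20],"roll": 0},
    {"translation": [0,0,0],"roll": 0},
    {"translation": [0,0,0],"roll": 0}
  ],
  "fingers": 0.65
}}

```text
time: 14.58
tool_pos: [0.5195, 0.1973, 0.1521]
tool_rot: [3.14, 0.003, 2.882]
contact_force: [-0.1, 0.3, -0.7]
opening: 0.06
grip_force: 0.0
```

Run:
```python
from fit import *
s=observe();print(s['time'],s['tool_pos'],s['tool_rot'],s['opening'])
im=save('side','s8.png')
for n,p in(('yellow',(.514,.104,.08)),('blue',(.52,.196,.08))):
    c,wh=seg(im,n,proj('side',p),11);print(n,c,wh,solve('side',c,.0155,.072,.085))
print(to_tool((.61,-.189,.15)))
```

```text
14.5833 [0.51950675 0.19729756 0.15207331] [3.14000137e+00 2.84044331e-03 2.88186313e+00] 0.06001995172967903
yellow [278. 191.] (np.int64(15), np.int64(13)) (array([0.51468799, 0.10114518]), array([13.86262338, 12.35148868]))
blue [264.5 215. ] (np.int64(14), np.int64(13)) (array([0.51734162, 0.19646504]), array([15.12172205, 14.03671158]))
[-187.4 -349.7    0.6]
```

Emit:
{"op": "step_arm", "data": {
  "commands": [
    {"translation": [-6,-11,0],"roll": 0},
    {"translation": [-12,-22,0],"roll": 0},
    {"translation": [-16,-30,0],"roll": 0},
    {"translation": [-16,-30,0],"roll": 0},
    {"translation": [-16,-30,0],"roll": 0},
    {"translation": [-16,-30,0],"roll": 0},
    {"translation": [-16,-30,0],"roll": 0},
    {"translation": [-16,-30,0],"roll": 0},
    {"translation": [-16,-30,0],"roll": 0},
    {"translation": [-16,-30,0],"roll": 0},
    {"translation": [-16,-30,0],"roll": 0},
    {"translation": [-11,-20,0],"roll": 0},
    {"translation": [-9,-17,0],"roll": 0},
    {"translation": [-5.4,-9.7,0],"roll": 0},
    {"translation": [0,0,0],"roll": 0},
    {"translation": [0,0,0],"roll": 0},
    {"translation": [0,0,0],"roll": 0}
  ],
  "fingers": 1
}}

```text
time: 16.05
tool_pos: [0.6097, -0.1878, 0.1498]
tool_rot: [3.141, -0.002, 2.883]
contact_force: [-0.1, 0.2, 0.6]
opening: 0.0915
grip_force: 0.0
```

Run:
```python
from fit import *
s=observe();print(s['time'],s['tool_pos'],s['tool_rot'],s['opening'])
cal=get_calibration('wrist');im=save('wrist','w9.png')
pp=wproj((.61,-.189,.075),cal);c,wh=seg(im,'green',pp,32);q,e=wsolve(c,cal,.0155,.067,.08,wz(c,.08,cal)[:2]);print(pp,c,wh,e,q)
print(to_tool((.61,-.189,.028)),to_tool((*q,.028)))
```

```text
16.05 [ 0.60972015 -0.1878447   0.14983685] [ 3.14089683e+00 -1.52408833e-03  2.88254210e+00] 0.09151464437191716
(np.float64(256.30613108767665), np.float64(199.23915786475916)) [257.5 196. ] (np.int64(38), np.int64(39)) [38.80074679 40.69523506] [ 0.60787037 -0.1874384 ]
[ -0.4  -1.3 122.1] [  2.   -0.4 122.1]
```

View pics/w9.png

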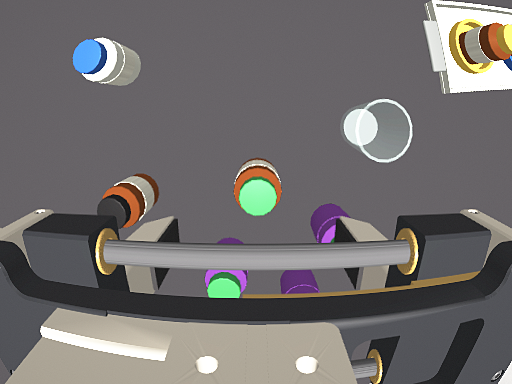

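The green-capped amber bottle is directly below the gripper at (258,197). The purple ones, at (225,285), (330,222) and (300,283), are outside the finger footprint. I'll narrow the opening and descend.

Emit:
{"op": "step_arm", "data": {
  "commands": [
    {"translation": [0.8,-0.8,15],"roll": 0},
    {"translation": [0,0,30],"roll": 0},
    {"translation": [0,0,30],"roll": 0},
    {"translation": [0,0,25],"roll": 0},
    {"translation": [0,0,15],"roll": 0},
    {"translation": [0,0,6],"roll": 0},
    {"translation": [0,0,0],"roll": 0},
    {"translation": [0,0,0],"roll": 0},
    {"translation": [0,0,0],"roll": 0}
  ],
  "fingers": 0.8
}}

```text
time: 16.85
tool_pos: [0.6103, -0.1895, 0.0311]
tool_rot: [-3.141, 0.003, 2.882]
contact_force: [-0.2, 0.2, -0.1]
opening: 0.0732
grip_force: 0.0
```

Emit:
{"op": "step_arm", "data": {
  "commands": [
    {"translation": [0,0,0],"roll": 0},
    {"translation": [0,0,0],"roll": 0},
    {"translation": [0,0,0],"roll": 0},
    {"translation": [0,0,0],"roll": 0},
    {"translation": [0,0,0],"roll": 0},
    {"translation": [0,0,0],"roll": 0},
    {"translation": [0,0,0],"roll": 0},
    {"translation": [0,0,0],"roll": 0},
    {"translation": [0,0,0],"roll": 0},
    {"translation": [0,0,0],"roll": 0}
  ],
  "fingers": 0,
  "grip_force": 20
}}

```text
time: 17.68
tool_pos: [0.6093, -0.1896, 0.0296]
tool_rot: [3.142, 0.0, 2.882]
contact_force: [0.4, -0.9, 2.4]
opening: 0.0417
grip_force: 20.0
```

```bash
python3 off.py w10.png 0; python3 -c "
from h import *
p=observe()['tool_pos'];print(to_tool((.5262,.2884,p[2]+.006)))"
```

```text
17.6833 [ 0.60934336 -0.18956245  0.02961851] 0.041695963993146005 20.000292027834803
edges [205.5, 206.5, 190.5, 203.5, 191.5, 233.5, 234.5, 243.5]
-0.006 [np.float64(195.9), np.float64(231.4)]
-0.003 [np.float64(191.5), np.float64(225.4)]
0 [np.float64(187.0), np.float64(219.2)]
0.003 [np.float64(182.5), np.float64(213.0)]
0.006 [np.float64(178.0), np.float64(206.7)]
[203.1 440.6  -6. ]
```

Emit:
{"op": "step_arm", "data": {
  "commands": [
    {"translation": [0,0,-5],"roll": 0},
    {"translation": [0,0,-20],"roll": 0},
    {"translation": [0,0,-30],"roll": 0},
    {"translation": [0,0,-30],"roll": 0},
    {"translation": [0,0,-25],"roll": 0},
    {"translation": [0,0,0],"roll": 0}
  ]
}}

```text
time: 18.23
tool_pos: [0.6119, -0.1907, 0.1456]
tool_rot: [-3.14, 0.01, 2.882]
contact_force: [0.2, -0.1, 1.0]
opening: 0.042
grip_force: 20.0
```

Emit:
{"op": "step_arm", "data": {
  "commands": [
    {"translation": [4.6,10,0],"roll": 0},
    {"translation": [9.3,20,0],"roll": 0},
    {"translation": [14,30,0],"roll": 0},
    {"translation": [14,30,0],"roll": 0},
    {"translation": [14,30,0],"roll": 0},
    {"translation": [14,30,0],"roll": 0},
    {"translation": [14,30,0],"roll": 0},
    {"translation": [14,30,0],"roll": 0},
    {"translation": [14,30,0],"roll": 0},
    {"translation": [14,30,0],"roll": 0},
    {"translation": [14,30,0],"roll": 0},
    {"translation": [14,30,0],"roll": 0},
    {"translation": [14,30,0],"roll": 0},
    {"translation": [14,30,0],"roll": 0},
    {"translation": [9.3,20,0],"roll": 0},
    {"translation": [9.3,20,0],"roll": 0},
    {"translation": [5.1,10.6,0],"roll": 0},
    {"translation": [0,0,0],"roll": 0},
    {"translation": [0,0,0],"roll": 0},
    {"translation": [0,0,0],"roll": 0}
  ]
}}

```text
time: 19.9
tool_pos: [0.5236, 0.288, 0.1388]
tool_rot: [-3.14, -0.001, 2.881]
contact_force: [-0.1, -0.5, -0.3]
opening: 0.0417
grip_force: 20.0
```

Run:
```python
from h import *
s=observe();print(s['time'],s['tool_pos'],s['tool_rot'],s['opening'],s['grip_force'])
print(to_tool((.5238,.2890,.0355)))
```

```text
19.9 [0.5235703  0.28795439 0.13884855] [-3.14048417e+00 -7.70908858e-04  2.88120312e+00] 0.04174131132784722 19.99989615054801
[  0.    1.1 103.3]
```

Emit:
{"op": "step_arm", "data": {
  "commands": [
    {"translation": [0,0.6,20],"roll": 0},
    {"translation": [0,0,30],"roll": 0},
    {"translation": [0,0,25],"roll": 0},
    {"translation": [0,0,10],"roll": 0},
    {"translation": [0,0,8],"roll": 0},
    {"translation": [0,0,6],"roll": 0},
    {"translation": [0,0,4],"roll": 0},
    {"translation": [0,0,0],"roll": 0},
    {"translation": [0,0,0],"roll": 0},
    {"translation": [0,0,0],"roll": 0},
    {"translation": [0,0,0],"roll": 0}
  ]
}}

```text
time: 20.82
tool_pos: [0.5243, 0.2899, 0.0373]
tool_rot: [3.141, 0.001, 2.882]
contact_force: [0.1, 0.2, -0.6]
opening: 0.0421
grip_force: 20.0
```

Emit:
{"op": "step_arm", "data": {
  "commands": [
    {"translation": [0,0,0],"roll": 0},
    {"translation": [0,0,0],"roll": 0},
    {"translation": [0,0,0],"roll": 0},
    {"translation": [0,0,0],"roll": 0},
    {"translation": [0,0,0],"roll": 0},
    {"translation": [0,0,0],"roll": 0},
    {"translation": [0,0,-10],"roll": 0},
    {"translation": [0,0,-25],"roll": 0},
    {"translation": [0,0,-30],"roll": 0},
    {"translation": [0,0,-30],"roll": 0},
    {"translation": [0,0,-20],"roll": 0},
    {"translation": [0,10,-20],"roll": 0},
    {"translation": [10,25,-10],"roll": 0},
    {"translation": [15,35,0],"roll": 0},
    {"translation": [15,35,0],"roll": 0},
    {"translation": [15,35,0],"roll": 0},
    {"translation": [10,20,0],"roll": 0},
    {"translation": [0,0,0],"roll": 0},
    {"translation": [0,0,0],"roll": 0},
    {"translation": [0,0,0],"roll": 0}
  ],
  "fingers": 0.65
}}

```text
time: 22.48
tool_pos: [0.5022, 0.4603, 0.1817]
tool_rot: [-3.141, 0.0, 2.882]
contact_force: [-0.6, -0.6, 0.5]
opening: 0.0597
grip_force: 0.0
```

Run:
```python
from fit import *
s=observe();print(s['time'],s['tool_pos'],s['opening'])
im=save('side','s11.png');t=save('top','t11.png')
for n,p in(('yellow',(.5142,.1037,.08)),('blue',(.52,.1957,.08)),('green',(.5262,.2884,.08))):
  for cam,i in(('side',im),('top',t)):
    try:
        c,wh=seg(i,n,proj(cam,p),10);r=solve(cam,c,.0155,.072,.085);print(n,cam,wh,r[0].round(4),r[1].round(1))
    except Exception as e:print(n,cam,e)
a=np.hstack([cv2.resize(im[100:300,200:360],(480,600)),cv2.resize(t[170:250,130:170+100],(320,256)).repeat(1,0)[:0].reshape(0,320,3) if 0 else np.vstack([cv2.resize(t[180:250,130:240],(320,204)),cv2.resize(t[100:260,270:420],(320,396))])])
cv2.imwrite('pics/c11.png',a[:,:,::-1])
```

```text
22.4833 [0.50223404 0.46027891 0.18172738] 0.05971394167119039
yellow side (np.int64(12), np.int64(14)) [0.5099 0.1062] [14.  12.5]
yellow top (np.int64(19), np.int64(20)) [0.5169 0.1067] [13.4 13.1]
blue side (np.int64(14), np.int64(13)) [0.5173 0.1965] [15.1 14. ]
blue top (np.int64(16), np.int64(20)) [0.5222 0.1949] [13.8 13.1]
green side (np.int64(13), np.int64(14)) [0.52   0.2877] [16.7 16.1]
green top (np.int64(12), np.int64(20)) [0.5252 0.2899] [14.3 13. ]
```

View pics/c11.png

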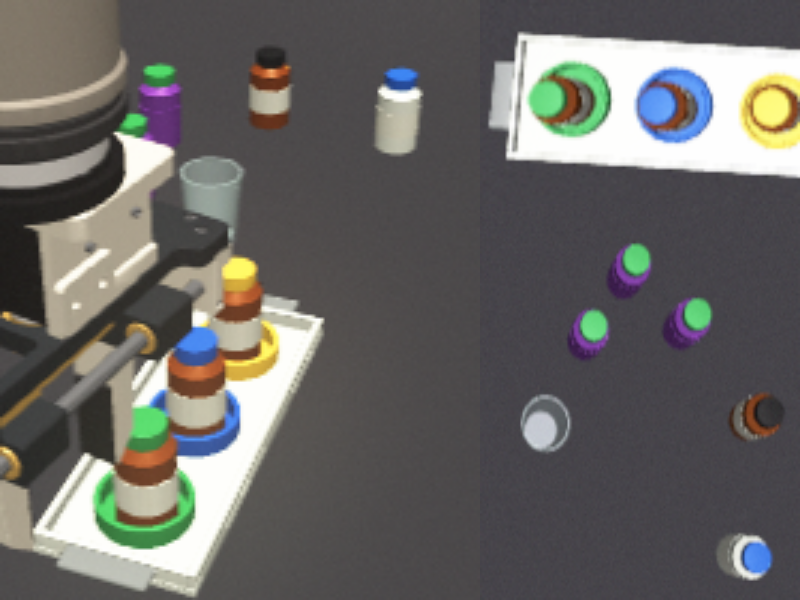

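All three bottles stand upright inside their own rings with the gripper clear, and the beaker, white bottle, black-capped bottle and purple ones are where they were. Handing in.

```bash
python3 -c "
from cell import *
print(hand_in())"
```

```text
the job is handed in; nothing more can be done
None
```

I stood the amber bottles with blue, yellow and green caps in the holders of their own colours, left everything else untouched, and handed the job in at about 22.5 s; no verdict was returned.

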